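# Square up a module in the corner stop

## Robot

A 6-joint arm with a two-finger parallel gripper is mounted at the origin on a cart in front of the work surface, level with it; the furniture and walls round the work are solid. World frame = base frame: x ahead of the robot, y to its left, z up, the work surface at z = 0. Lengths are in m, angles in degrees, forces in N, time in s.
With the tool pointing down it reaches from about 0.375 to 0.9 m from the base axis. Payload 3.1 kg.
Tool frame: the origin (TCP) lies midway between the tips of the shut fingers; the grasp point (between the pads) lies 19 mm behind it; x points along the fingers, z is the direction in which the jaws open and shut, and the axes are right-handed (so a half turn about x gives the same grasp; the last joint's range is limited). The gripper opens to 87 mm and grips with 3 to 60 N. Pads are 19 mm wide; open, the fingers measure 117 mm over their backs; the gripper's body (75 mm by 190 mm) begins 51 mm behind the grasp point.
Start: joints at [53.371, 30.224, 82.088, -0, 67.689, -10.227], TCP at [0.278, 0.56, 0.223] pointing down, gripper open.
Joint ranges: [-176.69, 176.69], [-43.24, 126.21], [12.49, 139.97], [-82, 262], [0, 151.66], [-163.58, 163.58]. Speed limits (degrees/s): [159.86, 159.86, 180, 180, 180, 180].

## Interface

Orientations are given as a 3x3 rotation matrix whose columns are the frame's x, y, z axes.
In Python, from rig import * gives the robot as it stands.
- The arm moves only by the tool play_rows, never from a script. Its argument "rows" is a list that holds one entry, the list of rows, each a list of 7 numbers: the shift along the tool's x, y, z in m, then the turn, a rotation vector about the tool's x, y, z in degrees, then the finger opening in m, from 0 to 0.087. A call has 1 to 12 rows; each row is the pose to reach, as a shift and turn from the pose commanded when the call began, along the tool's axes at that moment; what a row does not reach only later rows make up. A row lasts 1/10 s, in which the tool goes at most 50 mm and 8.59 degrees, less where a joint would pass 70% of its speed; a pose out of reach is approached as far as the arm can. A call with a gripper value outside its range is refused whole. The fingers move at their own pace and stop on an object; the grip force is fixed at half the most. Time passes only in rows, so rows that repeat a pose let the fingers close. It gives the time, the measured TCP pose, the force and the opening at its end, in the units of the state.
- read_state(): the state, without advancing time (a new reading comes with each control period).
- capture(name): name is "side" or "top"; returns a dict with "pixels" (480x640x3 uint8, red, green, blue), "intrinsics" (3x3 intrinsics, pixels), "k1" (the pictures are not rectified: a ray, as slopes to the right and down, at radius r is drawn at 1 + k1 r^2 times it, then the intrinsics apply), "rvec" (rotation vector, rad) and "tvec" (3), from world to camera coordinates, as OpenCV has them. Camera axes: x right, y down, z forward; pixel columns grow to the right and rows downward; lengths in m; the calibration is good to about 2 mm. A picture is of the moment at which its call begins. There is no depth.
- hand_in(): hands the job in, once; it reports no verdict.
Trained networks look in the newest picture that a camera, given by its name, has taken for a name from the list of things; names that differ only in an ending like _2 or _b are one class to them, and where a whole thing is asked for, a point or a joint stands for the part that bears it (a point fixed in the world has none). Each returns a list of dicts, best first, with "p" (0 to 1); they miss things now and then, are a little off and sometimes report something else, mostly with a low value. They report only what shows in the picture. A call takes as long as a camera call. They do not tell look-alikes from the thing itself.
- trace(camera, target): "mask" (480x640 bool, what is visible of it) and "at" ([column, row] in pixels, amid what is visible of it).
The state is a dict: "time_s": time; "joint_positions": joint angles; "qvel": joint speeds; "tau": joint torques, N m; "position": TCP position; "tcp_rot": TCP orientation; "force": force on the tool from outside, world axes, zero at the start; "moment": the same for the moment, N m; "opening": opening from 0.0 (shut) to 1.0 (fully open).
Only numpy, scipy, OpenCV 4.12 (cv2) and the standard library are available. Lean on these libraries where they do the work, as an engineer would, in place of code of your own. Each camera call takes 0.05 s, during which the arm holds its last target.

## Task

Push the silver-topped module that lies alone on the worktop into the corner of the aluminium squaring stop, so that one long side lies flush against the long rail and one short end touches the short end stop. Only push it along the surface with the fingers: do not pick it up or tip it, and leave everything else where it stands. Finish with the arm clear of it all.

Things in the scene. Friction and masses are not known exactly. Their poses are not given: they have to be found in the camera images.
- module: Closed electronics module, silver-grey notched cover on a black base, 89 x 61 mm, 18 to 20 mm high, about 0.16 kg, loose; it slides easily. The cover's rim near the top is its outermost edge. Origin: centre of the underside; x along the length, y along the width, z up. Either way round will do. Like modules in rows at the back of the bench are no part of the work.
- squaring_stop: Fixed L-shaped stop of two aluminium bars, 26 mm high, 16 mm thick. Origin: its inner corner, at worktop height; z up. Long rail: inner face is the plane x = 0, from y = -0.244 to -0.004, facing the robot. Short end stop: inner face is the plane y = 0, from x = -0.070 to -0.004. The module goes on the -x, -y side; seated, its centre is at about (-0.030, -0.044), its length along y.
- black_tape: Roll of black tape lying flat, 62 mm across, 19 mm high; leave it alone. Origin: centre of the underside.
- offcut_pot: Open black rubber pot, 62 mm across, 42 mm high; leave it alone. Origin: centre of the underside.
- solder_spool: Grey spool standing on its flange, 63 mm across, 70 mm high; leave it alone. Origin: centre of the underside.
Mind the look-alikes: they are no part of the job. Several things have the shape of the module; the one meant has the colours described above.

How it is judged (in metres and radians):
At the end, for the whole second after the job is handed in: The module lies flat and at rest in the corner of the stop: its long side within about 4 mm of the long rail and within 3.4 degrees of parallel to it, its short end within about 4 mm of the end stop (x of module in the frame of squaring_stop between -0.0345 and -0.026 m and y of module in the frame of squaring_stop between -0.0485 and -0.04 m and angle between the x axis of module and the y axis of squaring_stop, either way round below 0.06 rad and angle between module's own z axis and vertical below 0.06 rad and height (world z) of module below 0.004 m and linear speed of module below 0.01 m/s); the robot touches nothing.
It fails at once if the module is lifted or tipped (height (world z) of module above 0.012 m or angle between module's own z axis and vertical above 0.3 rad).
It fails at once if another thing on the worktop is moved by more than 15 mm (distance of any of black_tape, offcut_pot, solder_spool from where it was at the start of the episode above 0.015 m).
It also fails if it takes over 67 s, if anything falls off the work surface, if the arm or the gripper's body presses on something with over 40 N, if the wrist force passes 120 N, or if a joint passes its speed limit or range.

## Working session

There is one attempt and no reset: what is moved stays moved. The work goes in short steps, Python scripts to look and compute and a tool call to move; the robot and the scene stay as the last step left them, time stands still between calls to the robot, and variables do not carry over. Pictures are saved under pics/ and viewed, and the job is handed in when it is done.

Besides the shell and the picture viewer there is one more tool, called after "Emit:" by a JSON object that holds its "fn" and its "kwargs". play_rows: Moves the arm, as the interface text tells. Its arguments: {"type":"object","properties":{"rows":{"type":"array"}},"required":["rows"]}

```bash
mkdir -p pics; ls
cat > h.py <<'E'
from rig import *
import numpy as np, cv2
def save(c,n): cv2.imwrite(n,np.ascontiguousarray(c["pixels"][:,:,::-1]))
def ray2w(c,pts,z):
    K=np.array(c["intrinsics"]);k=np.array([c["k1"],0,0,0,0.])
    u=cv2.undistortPoints(np.array(pts,float).reshape(-1,1,2),K,k).reshape(-1,2)
    R=cv2.Rodrigues(np.array(c["rvec"],float))[0];t=np.array(c["tvec"],float).ravel()
    o=-R.T@t;d=np.c_[u,np.ones(len(u))]@R
    return o+d*((z-o[2])/d[:,2])[:,None]
def proj(c,P):
    return cv2.projectPoints(np.array(P,float).reshape(-1,1,3),np.array(c["rvec"],float),np.array(c["tvec"],float),np.array(c["intrinsics"]),np.array([c["k1"],0,0,0,0.]))[0].reshape(-1,2)
E
python3 - <<'E'
from h import *
import pickle
d={}
for n in("top","side"):
    c=capture(n);d[n]=c;save(c,f"pics/{n}0.png")
    for t in("module","squaring_stop","black_tape","offcut_pot","solder_spool"):
        for r in trace(n,t): print(n,t,round(r["p"],2),r["at"],r["mask"].sum()); d.setdefault(n+t,[]).append(r)
pickle.dump(d,open("d0.pkl","wb"))
s=read_state();print(s["time_s"],s["tcp_rot"],s["position"])
E
```

```text
pics
top module 0.83 [367.7, 249.0] 1241
top module 0.7 [399.1, 329.6] 1351
top module 0.57 [233.9, 340.7] 1364
top squaring_stop 0.72 [258.2, 178.2] 1565
top black_tape 0.61 [419.0, 198.8] 534
top offcut_pot 0.88 [402.5, 143.1] 762
top solder_spool 0.7 [197.7, 286.3] 1042
side module 0.98 [172.6, 280.1] 1556
side module 0.97 [306.6, 235.7] 889
side module 0.8 [291.2, 278.9] 1342
side module 0.62 [234.8, 195.9] 695
side squaring_stop 0.9 [386.5, 211.6] 1133
side black_tape 0.7 [331.7, 331.0] 1231
side offcut_pot 0.95 [420.2, 323.1] 1890
side offcut_pot 0.63 [294.4, 179.7] 726
side solder_spool 0.58 [293.9, 182.9] 790
0.6 [[ 4.08712451e-06 -8.95686906e-01  4.44685245e-01]
 [ 1.42671288e-05  4.44685245e-01  8.95686905e-01]
 [-1.00000000e+00  2.68359778e-06  1.45963644e-05]] [0.27787844 0.55980163 0.22256296]
```

View pics/top0.png

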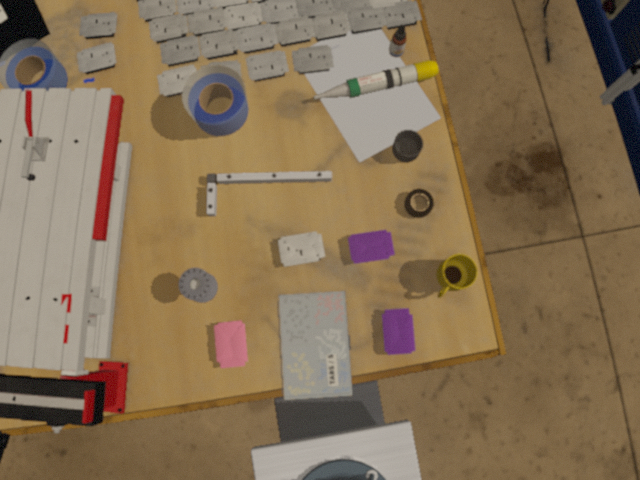

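View pics/side0.png

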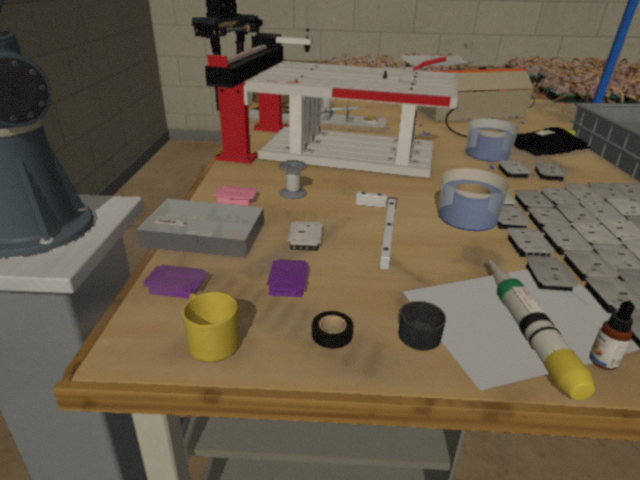

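Candidates: silver on black at top (302,249) / side (306,236); purple at top (371,247) and (399,331); pink at top (231,344). Only the one at (302,249) is silver-grey. I'll confirm it in an enlarged crop and measure.

Run:
```python
from h import *
import pickle
d=pickle.load(open("d0.pkl","rb"))
t,s=d["top"],d["side"]
for c in(t,s):
    R=cv2.Rodrigues(np.array(c["rvec"],float))[0];print("cam",(-R.T@np.array(c["tvec"]).ravel()).round(3))
print("tcp,base px",proj(t,[[.278,.56,.223],[0,0,0],[.278,.56,.4]]).round(),proj(s,[[.278,.56,.223],[0,0,0]]).round())
im=t["pixels"][160:300,170:450,::-1];a=cv2.resize(im,None,fx=2.8,fy=2.8,interpolation=cv2.INTER_CUBIC)
cv2.imwrite("pics/cropt.png",a)
im=s["pixels"][170:290,260:430,::-1];a=cv2.resize(im,None,fx=4.5,fy=4.5,interpolation=cv2.INTER_CUBIC)
cv2.imwrite("pics/crops.png",a)
for n,z in(("black_tape",.019),("offcut_pot",.042),("solder_spool",.07)):
    print(n,ray2w(t,d["top"+n][0]["at"],z).round(3))
print("spool side",ray2w(s,[[293,165],[293,193]],.0).round(3))
```

```text
cam [ 0.341 -0.012  1.043]
cam [ 0.567 -0.763  0.447]
tcp,base px [[-20. 429.]
 [343. 512.]
 [-97. 447.]] [[229.  62.]
 [ 33. 228.]]
black_tape [[ 0.583 -0.264  0.019]]
offcut_pot [[ 0.701 -0.25   0.042]]
solder_spool [[0.473 0.201 0.07 ]]
spool side [[0.467 0.384 0.   ]
 [0.482 0.208 0.   ]]
```

View pics/cropt.png

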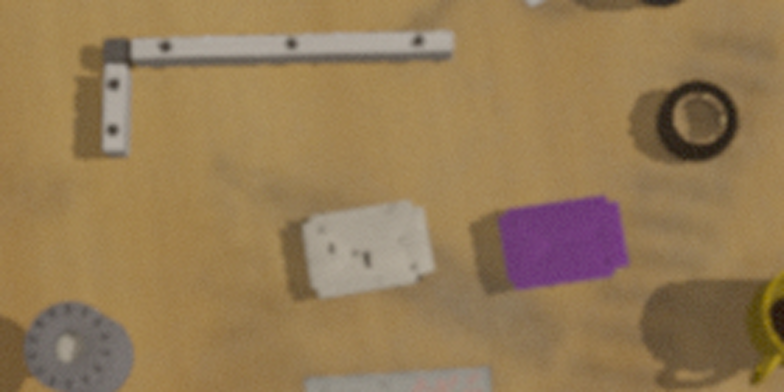

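View pics/crops.png

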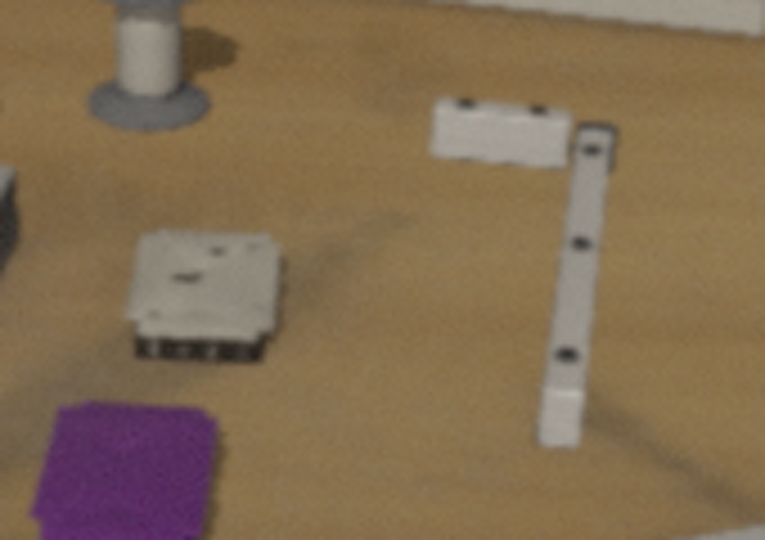

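The crop confirms it: silver notched cover on a black base at top (302,249), with a purple look-alike beside it. Now precise fits.

```bash
cat >> h.py <<'E'
from scipy.optimize import minimize
def frame(px,py,th,pts):
    c,s=np.cos(th),np.sin(th);P=np.array(pts,float)
    return np.c_[px+c*P[:,0]-s*P[:,1],py+s*P[:,0]+c*P[:,1],P[:,2]]
def silver(c,box):
    x0,y0,x1,y1=box;im=np.ascontiguousarray(c["pixels"][:,:,::-1])
    hsv=cv2.cvtColor(im,cv2.COLOR_BGR2HSV);m=((hsv[...,1]<70)&(hsv[...,2]>100)).astype(np.uint8)
    q=np.zeros_like(m);q[y0:y1,x0:x1]=m[y0:y1,x0:x1];q=cv2.morphologyEx(q,cv2.MORPH_CLOSE,np.ones((5,5)))
    n,l,st,ce=cv2.connectedComponentsWithStats(q)
    i=1+np.argmax(st[1:,4]);return (l==i).astype(np.uint8)
def modrect(c,box,z=.018):
    m=silver(c,box);ys,xs=np.nonzero(m);
    ct=max(cv2.findContours(m,cv2.RETR_EXTERNAL,cv2.CHAIN_APPROX_NONE)[0],key=len).reshape(-1,2)
    w=ray2w(c,ct,z)[:,:2];(cx,cy),(a,b),ang=cv2.minAreaRect((w*1000).astype(np.float32))
    bx=cv2.boxPoints(((cx,cy),(a,b),ang))/1000
    e=[bx[1]-bx[0],bx[2]-bx[1]];L=max(e,key=np.linalg.norm);th=np.degrees(np.arctan2(L[1],L[0]))%180
    mu=ray2w(c,[[xs.mean(),ys.mean()]],z)[0,:2]
    return np.array([cx/1000,cy/1000]),(a,b),th,mu,m
E
python3 - <<'E'
from h import *
import pickle
d=pickle.load(open("d0.pkl","rb"))
t,s=d["top"],d["side"]
r=modrect(t,(265,225,340,275));print("top",r[:4]);r=modrect(s,(280,215,330,252));print("side",r[:4])
# stop: dense corner fit: crop pixel/2.8+off
C=lambda u,v:(u/2.8+170,v/2.8+160)
D=lambda u,v:(u/4.5+260,v/4.5+170)
# rail inner top edge points (top), z=.026 ; short inner top edge
print("rail inner",ray2w(t,[C(135,61),C(290,57),C(452,52)],.026).round(4))
print("rail outer",ray2w(t,[C(135,40),C(452,31)],.026).round(4))
print("short inner",ray2w(t,[C(129,66),C(127,150)],.026).round(4))
print("short outer",ray2w(t,[C(105,66),C(103,150)],.026).round(4), "low end",ray2w(t,[C(103,152),C(127,152)],.026).round(4))
print("side: rail inner top",ray2w(s,[D(575,140),D(543,390)],.026).round(4),"base",ray2w(s,[D(540,445)],0).round(4), "short base near",ray2w(s,[D(430,157),D(565,166)],0).round(4),ray2w(s,[D(433,118),D(570,122)],.026).round(4))
E
```

```text
top (array([ 0.52176984, -0.00555901]), (90.76761627197266, 61.692256927490234), np.float32(89.07101), array([ 0.52156634, -0.00477833]))
side (array([ 0.52343073, -0.00590472]), (91.0940933227539, 62.48856735229492), np.float32(88.74594), array([ 0.52370783, -0.0081546 ]))
rail inner [[ 0.6878  0.1415  0.026 ]
 [ 0.6709  0.0274  0.026 ]
 [ 0.6542 -0.0914  0.026 ]]
rail outer [[ 0.704   0.1394  0.026 ]
 [ 0.6703 -0.0943  0.026 ]]
short inner [[0.6847 0.1464 0.026 ]
 [0.6214 0.156  0.026 ]]
short outer [[0.6879 0.1641 0.026 ]
 [0.6244 0.1735 0.026 ]] low end [[0.6229 0.1737 0.026 ]
 [0.6199 0.1562 0.026 ]]
side: rail inner top [[ 0.6911  0.1296  0.026 ]
 [ 0.6586 -0.093   0.026 ]] base [[ 0.6599 -0.0916  0.    ]] short base near [[0.6254 0.1587 0.    ]
 [0.6912 0.1546 0.    ]] [[0.6248 0.148  0.026 ]
 [0.6906 0.1496 0.026 ]]
```

Run:
```python
from h import *
import pickle
d=pickle.load(open("d0.pkl","rb"))
t,s=d["top"],d["side"]
def tri(a,b):
    R=[];
    A=np.zeros((3,3));q=np.zeros(3)
    for c,p in((t,a),(s,b)):
        p0=ray2w(c,[p],0.)[0];p1=ray2w(c,[p],.2)[0];v=(p1-p0)/np.linalg.norm(p1-p0)
        M=np.eye(3)-np.outer(v,v);A+=M;q+=M@p0
    return np.linalg.solve(A,q).round(3)
print("box corner",tri((346,292),(247,236)),tri((279,294),(264,206)))
print("white table red edge ends", tri((101,239),(453,100)) , "near end beam", tri((124,365),(238,150)))
print("cup rim",tri((458,262),(212,305)))
a=cv2.resize(s["pixels"][0:200,130:480,::-1],None,fx=2.2,fy=2.2,interpolation=cv2.INTER_CUBIC);cv2.imwrite("pics/press.png",a)
```

```text
box corner [ 0.422 -0.077  0.045] [0.437 0.052 0.041]
white table red edge ends [0.703 0.319 0.18 ] near end beam [0.338 0.368 0.043]
cup rim [ 0.429 -0.3    0.074]
```

View pics/press.png

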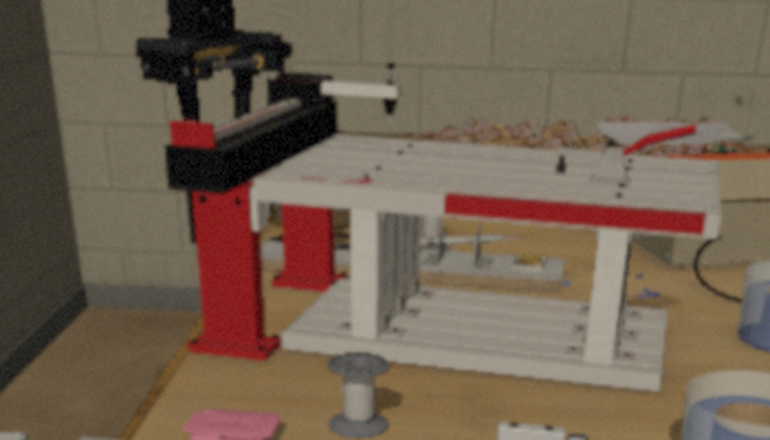

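Emit:
{"fn": "play_rows", "kwargs": {"rows": [[[-0.05,0,0,0,0,0,0.06],[-0.1,0,0,0,0,0,0.045],[-0.13,0,0,0,0,0,0.045],[-0.15,0,0,0,0,0,0.045],[-0.15,-0.03,-0.03,0,0,0,0.045],[-0.15,-0.06,-0.06,-3,0,0,0.045],[-0.15,-0.09,-0.09,-6,0,0,0.045],[-0.15,-0.12,-0.12,-9,0,0,0.045],[-0.15,-0.15,-0.15,-12,0,0,0.045],[-0.15,-0.18,-0.18,-15,0,0,0.045],[-0.15,-0.21,-0.21,-18.1,0,0,0.045],[-0.15,-0.21,-0.21,-18.1,0,0,0.045]]]}}

```text
time_s: 1.8
position: [0.3739, 0.2745, 0.3728]
tcp_rot: [[0.001, -0.989, 0.15], [-0.002, 0.15, 0.989], [-1.0, -0.001, -0.002]]
force: [0.6, 0.2, -0.2]
opening: 0.516
```

Emit:
{"fn": "play_rows", "kwargs": {"rows": [[[0.02,-0.02,-0.04,0,0,0,0.045],[0.05,-0.04,-0.08,0,0,0,0.045],[0.08,-0.06,-0.12,0,0,0,0.045],[0.11,-0.085,-0.16,0,0,0,0.045],[0.14,-0.105,-0.2,0,0,0,0.045],[0.17,-0.125,-0.24,0,0,0,0.045],[0.2,-0.135,-0.26,0,0,0,0.045],[0.24,-0.135,-0.26,0,0,0,0.045],[0.27,-0.135,-0.26,0,0,0,0.045],[0.27,-0.135,-0.26,0,0,0,0.045],[0.27,-0.135,-0.26,0,0,0,0.045]]]}}

```text
time_s: 2.9
position: [0.4689, 0.0021, 0.1026]
tcp_rot: [[-0.001, -0.99, 0.144], [0.0, 0.144, 0.99], [-1.0, 0.001, 0.0]]
force: [-0.2, 0.6, -0.4]
opening: 0.516
```

Run:
```python
from h import *
s=read_state();print(s["position"],s["tcp_rot"].round(4) if hasattr(s["tcp_rot"],"round") else s["tcp_rot"],s["force"],s["opening"])
c=capture("top");save(c,"pics/top1.png");c=capture("side");save(c,"pics/side1.png")
```

```text
[0.46890375 0.00210973 0.10263071] [[-6.000e-04 -9.896e-01  1.441e-01]
 [ 4.000e-04  1.441e-01  9.896e-01]
 [-1.000e+00  7.000e-04  3.000e-04]] [-0.21962633  0.64104523 -0.37706111] 0.5162151286555429
```

View pics/side1.png

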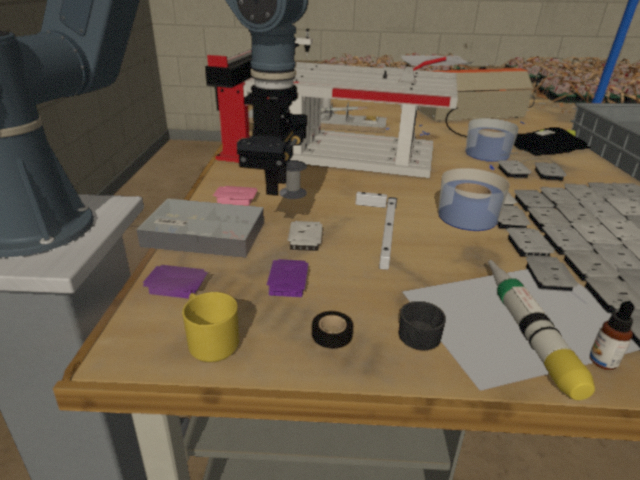

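View pics/top1.png

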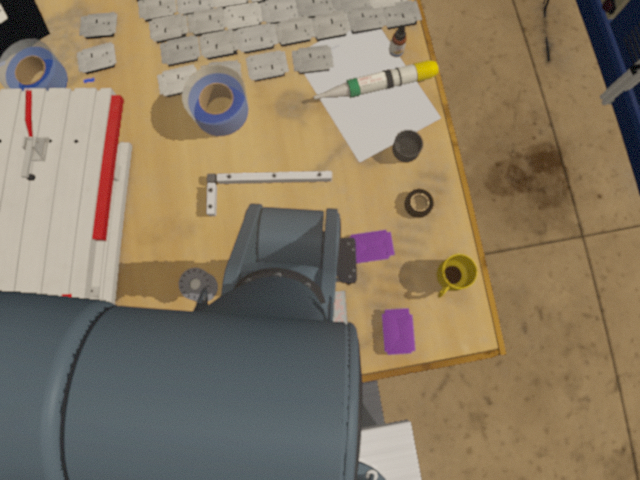

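Emit:
{"fn": "play_rows", "kwargs": {"rows": [[[0.03,0,0,0,0,0,0.045],[0.06,0,0,0,0,0,0.045],[0.08,0,0,0,0,0,0.045],[0.092,0,0,0,0,0,0.045],[0.094,0,0,0,0,0,0.045],[0.094,0,0,0,0,0,0.045]]]}}

```text
time_s: 3.6
position: [0.4695, 0.0016, 0.0094]
tcp_rot: [[0.002, -0.99, 0.144], [-0.0, 0.144, 0.99], [-1.0, -0.002, -0.0]]
force: [0.1, -0.4, -0.3]
opening: 0.511
```

Run:
```python
from h import *
s=read_state();print(s["position"],s["force"])
c=capture("side");im=c["pixels"][150:290,220:430,::-1];cv2.imwrite("pics/s2.png",cv2.resize(im,None,fx=3.8,fy=3.8,interpolation=cv2.INTER_CUBIC))
```

```text
[0.46947443 0.00159818 0.00941685] [ 0.08999608 -0.37838893 -0.25858262]
```

View pics/s2.png

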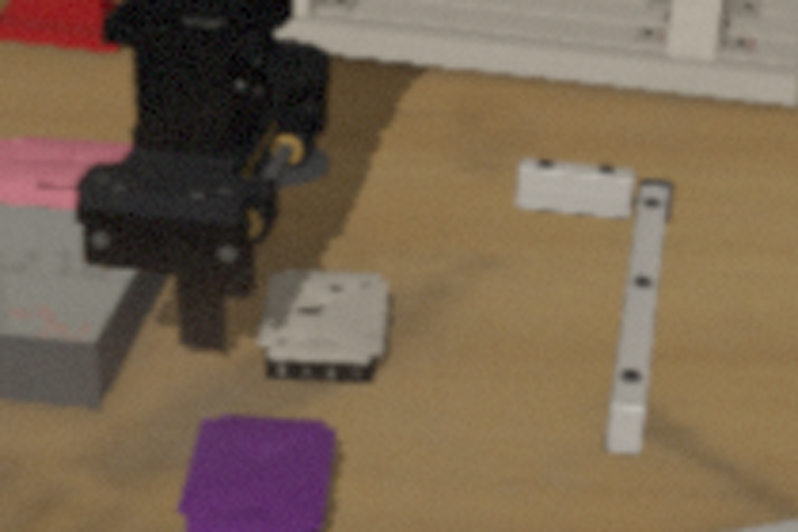

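Emit:
{"fn": "play_rows", "kwargs": {"rows": [[[0,-0.008,0,0,0,0,0.045],[0,-0.014,0,0,0,0,0.045],[0,-0.02,0,0,0,0,0.045],[0,-0.026,0,0,0,0,0.045],[0,-0.033,0,0,0,0,0.045],[0,-0.04,0,0,0,0,0.045],[0,-0.047,0,0,0,0,0.045],[0,-0.054,0,0,0,0,0.045],[0,-0.061,0,0,0,0,0.045],[0,-0.068,0,0,0,0,0.045],[0,-0.075,0,0,0,0,0.045],[0,-0.08,0,0,0,0,0.045]]]}}

```text
time_s: 4.85
position: [0.5488, -0.0102, 0.0086]
tcp_rot: [[0.001, -0.99, 0.144], [-0.0, 0.144, 0.99], [-1.0, -0.001, -0.0]]
force: [-0.8, -0.1, 0.1]
opening: 0.511
```

Run:
```python
from h import *
s=read_state();print(s["position"],s["force"])
c=capture("side");im=c["pixels"][150:290,220:430,::-1];cv2.imwrite("pics/s3.png",cv2.resize(im,None,fx=3.8,fy=3.8,interpolation=cv2.INTER_CUBIC))
```

```text
[ 0.54882439 -0.01017357  0.00855046] [-0.76140622 -0.05798106  0.10708043]
```

View pics/s3.png

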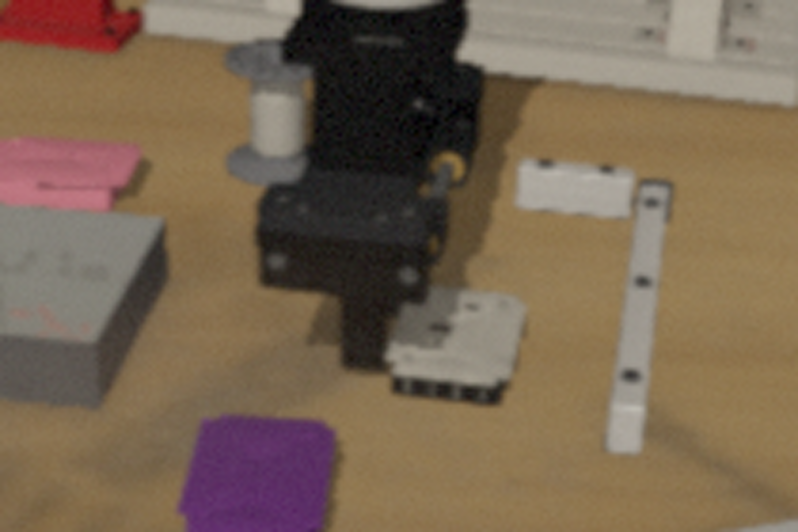

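Emit:
{"fn": "play_rows", "kwargs": {"rows": [[[0,-0.007,0,0,0,0,0.045],[0,-0.014,0,0,0,0,0.045],[0,-0.021,0,0,0,0,0.045],[0,-0.028,0,0,0,0,0.045],[0,-0.034,0,0,0,0,0.045],[0,-0.038,0,0,0,0,0.045],[0,-0.041,0,0,0,0,0.045],[0,-0.043,0,0,0,0,0.045],[0,-0.044,0,0,0,0,0.045],[0,-0.044,0,0,0,0,0.045]]]}}

```text
time_s: 5.9
position: [0.5914, -0.0163, 0.0085]
tcp_rot: [[0.0, -0.99, 0.144], [-0.0, 0.144, 0.99], [-1.0, -0.0, -0.0]]
force: [-1.3, 0.5, 0.4]
opening: 0.516
```

Run:
```python
from h import *
s=read_state();print(s["position"],s["force"])
c=capture("side");im=c["pixels"][150:290,220:430,::-1];cv2.imwrite("pics/s4.png",cv2.resize(im,None,fx=3.8,fy=3.8,interpolation=cv2.INTER_CUBIC))
```

```text
[ 0.59138137 -0.01634182  0.00854761] [-1.29049629  0.50599168  0.40071165]
```

View pics/s4.png

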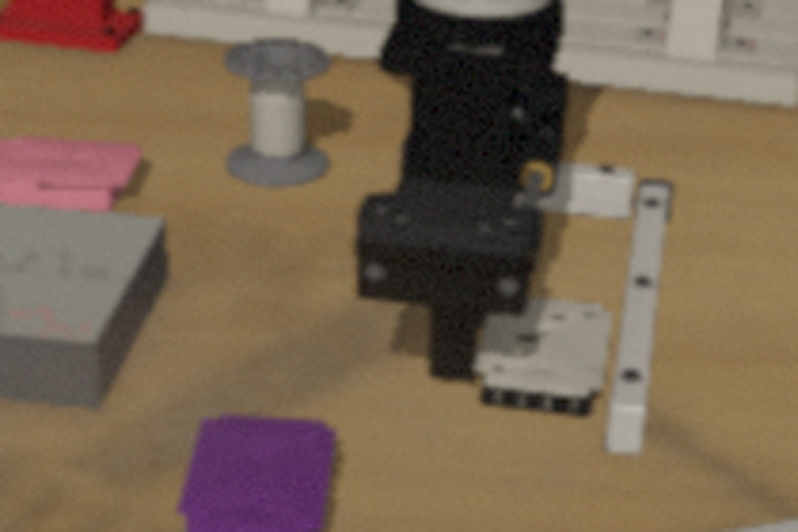

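Emit:
{"fn": "play_rows", "kwargs": {"rows": [[[0,-0.001,0,0,0,0,0.045],[0,-0.002,0,0,0,0,0.045],[0,-0.003,0,0,0,0,0.045],[0,-0.004,0,0,0,0,0.045],[0,-0.004,0,0,0,0,0.045]]]}}

```text
time_s: 6.45
position: [0.5956, -0.017, 0.0086]
tcp_rot: [[0.0, -0.99, 0.144], [-0.0, 0.144, 0.99], [-1.0, -0.001, -0.0]]
force: [-0.6, -0.1, 0.8]
opening: 0.521
```

Emit:
{"fn": "play_rows", "kwargs": {"rows": [[[0,-0.001,0,0,0,0,0.045],[0,-0.002,0,0,0,0,0.045],[0,-0.003,0,0,0,0,0.045],[0,-0.003,0,0,0,0,0.045]]]}}

```text
time_s: 6.85
position: [0.5966, -0.017, 0.0084]
tcp_rot: [[-0.004, -0.99, 0.144], [0.001, 0.144, 0.99], [-1.0, 0.004, 0.0]]
force: [-4.9, 0.3, 2.6]
opening: 0.514
```

Run:
```python
from h import *
s=read_state();print(s["position"],s["force"])
c=capture("side");im=c["pixels"][150:290,220:430,::-1];cv2.imwrite("pics/s5.png",cv2.resize(im,None,fx=3.8,fy=3.8,interpolation=cv2.INTER_CUBIC))
```

```text
[ 0.5966259  -0.01701259  0.00839296] [-4.87441328  0.31141129  2.64309374]
```

View pics/s5.png

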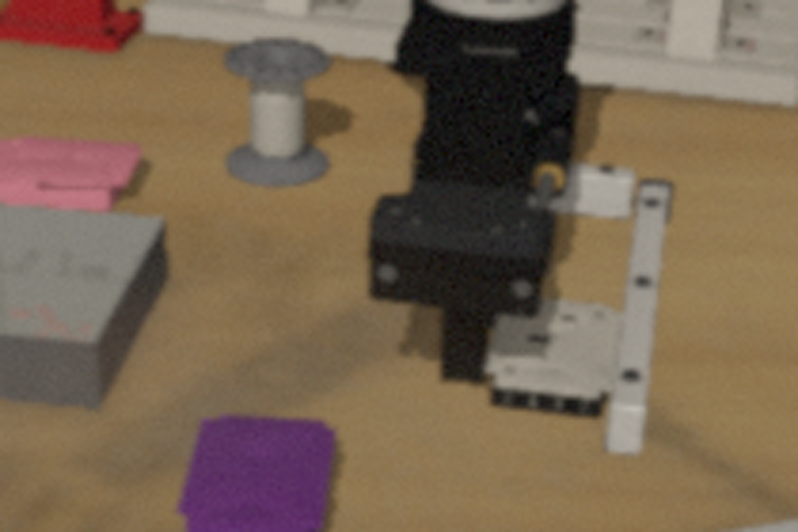

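Emit:
{"fn": "play_rows", "kwargs": {"rows": [[[0,0.01,0,0,0,0,0.045],[0,0.03,0,0,0,0,0.045],[-0.03,0.04,0,0,0,0,0.045],[-0.08,0.04,0,0,0,0,0.03],[-0.1,0.04,0,0,0,0,0.02],[-0.1,0.04,0,0,0,0,0.02]]]}}

```text
time_s: 7.5
position: [0.5626, -0.0124, 0.1124]
tcp_rot: [[0.012, -0.989, 0.144], [-0.003, 0.144, 0.99], [-1.0, -0.012, -0.001]]
force: [0.7, -0.6, -1.1]
opening: 0.33
```

Run:
```python
from h import *
s=read_state();print(s["position"],s["force"],s["joint_positions"],s["tcp_rot"])
c=capture("side");m=modrect(c,(335,200,378,262));print(m[:4])
im=c["pixels"][150:290,220:430,::-1];cv2.imwrite("pics/s6.png",cv2.resize(im,None,fx=3.8,fy=3.8,interpolation=cv2.INTER_CUBIC))
```

```text
[ 0.56259626 -0.01236278  0.11243001] [ 0.73148847 -0.55011771 -1.14275222] [-1.26388696e+01  3.39749080e+01  9.72482332e+01  9.02398520e-03
  4.80919622e+01 -9.43475593e+01] [[ 1.16894214e-02 -9.89462878e-01  1.44314136e-01]
 [-2.50109909e-03  1.44294613e-01  9.89531611e-01]
 [-9.99928548e-01 -1.19279959e-02 -7.88024165e-04]]
(array([ 0.63151721, -0.02563714]), (92.5170669555664, 52.60505294799805), np.float32(85.8934), array([ 0.63284073, -0.02878825]))
```

View pics/s6.png

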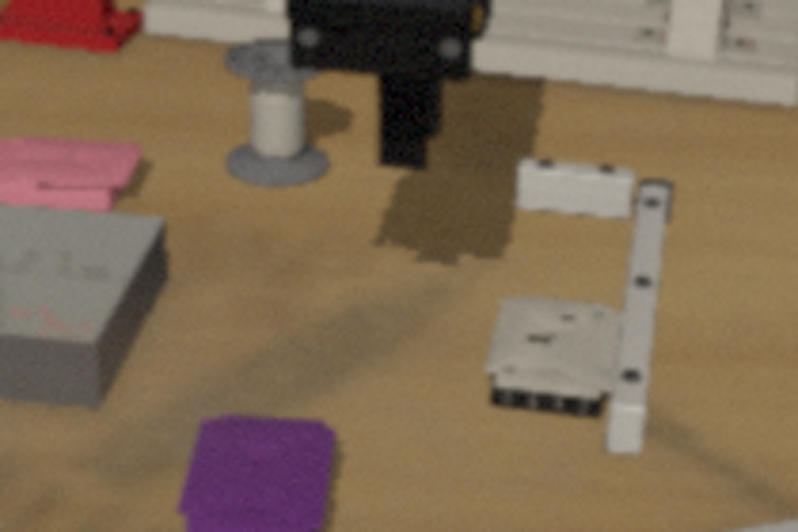

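Emit:
{"fn": "play_rows", "kwargs": {"rows": [[[0,-0.01,-0.02,8,0,0,0.02],[0,-0.02,-0.04,16,0,0,0.02],[0,-0.04,-0.055,24,0,0,0.02],[0,-0.06,-0.069,32,0,0,0.02],[0,-0.0715,-0.069,40,0,0,0.02],[0,-0.0715,-0.069,48,0,0,0.02],[0,-0.0715,-0.069,56,0,0,0.02],[0,-0.0715,-0.069,64,0,0,0.02],[0,-0.0715,-0.069,72,0,0,0.02],[0,-0.0715,-0.069,80,0,0,0.02],[0,-0.0715,-0.069,88,0,0,0.02],[0,-0.0715,-0.069,90,0,0,0.02]]]}}

```text
time_s: 8.75
position: [0.619, -0.0901, 0.1065]
tcp_rot: [[-0.001, 0.148, 0.989], [0.001, 0.989, -0.148], [-1.0, 0.0, -0.001]]
force: [1.0, -0.1, -0.0]
opening: 0.232
```

Run:
```python
from h import *
s=read_state();p=s["position"];print(p,s["force"],s["tcp_rot"],"s:",p[0]*.9895-p[1]*.1443,p[0]*.1443+p[1]*.9895)
```

```text
[ 0.61898381 -0.09008392  0.10648706] [ 1.03653632 -0.14093487 -0.03407585] [[-1.40897322e-03  1.47643879e-01  9.89039585e-01]
 [ 5.36401241e-04  9.89040536e-01 -1.47643256e-01]
 [-9.99998864e-01  3.22496667e-04 -1.47272799e-03]] s: 0.6254835915854604 0.00018132954191962813
```

Emit:
{"fn": "play_rows", "kwargs": {"rows": [[[0.03,0,0.004,0,0,0,0.02],[0.06,0,0.004,0,0,0,0.02],[0.085,0,0.004,0,0,0,0.02],[0.095,0,0.004,0,0,0,0.02],[0.097,0,0.004,0,0,0,0.02],[0.097,0,0.004,0,0,0,0.02]]]}}

```text
time_s: 9.35
position: [0.6236, -0.0908, 0.0112]
tcp_rot: [[0.0, 0.144, 0.99], [-0.0, 0.99, -0.144], [-1.0, -0.0, 0.0]]
force: [0.1, -0.3, -0.1]
opening: 0.231
```

Run:
```python
from h import *
s=read_state();p=s["position"];print(p,s["force"],"s:",p[0]*.9895-p[1]*.1443,p[0]*.1443+p[1]*.9895)
c=capture("side");im=c["pixels"][150:290,260:470,::-1];cv2.imwrite("pics/s7.png",cv2.resize(im,None,fx=3.8,fy=3.8,interpolation=cv2.INTER_CUBIC))
c=capture("top");im=c["pixels"][130:330,170:450,::-1];cv2.imwrite("pics/t7.png",cv2.resize(im,None,fx=2.8,fy=2.8,interpolation=cv2.INTER_CUBIC))
```

```text
[ 0.62361661 -0.09084752  0.01124295] [ 0.12124382 -0.3060687  -0.08842031] s: 0.6301779299320984 9.42578761320284e-05
```

View pics/s7.png

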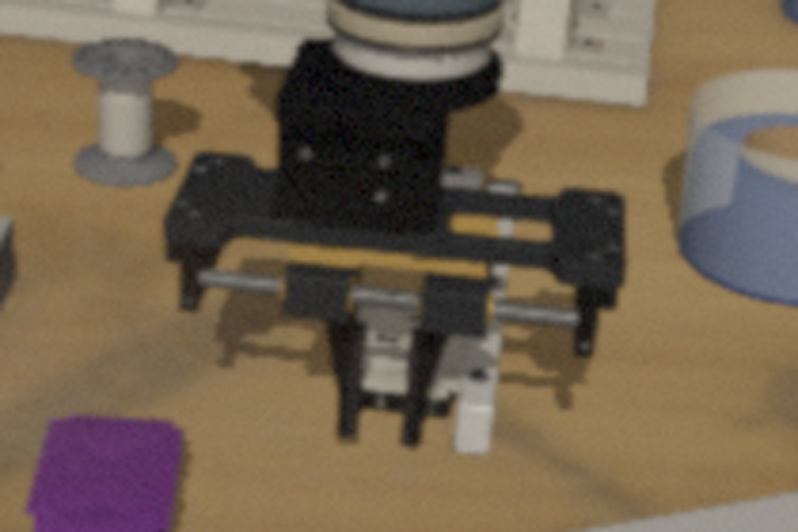

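View pics/t7.png

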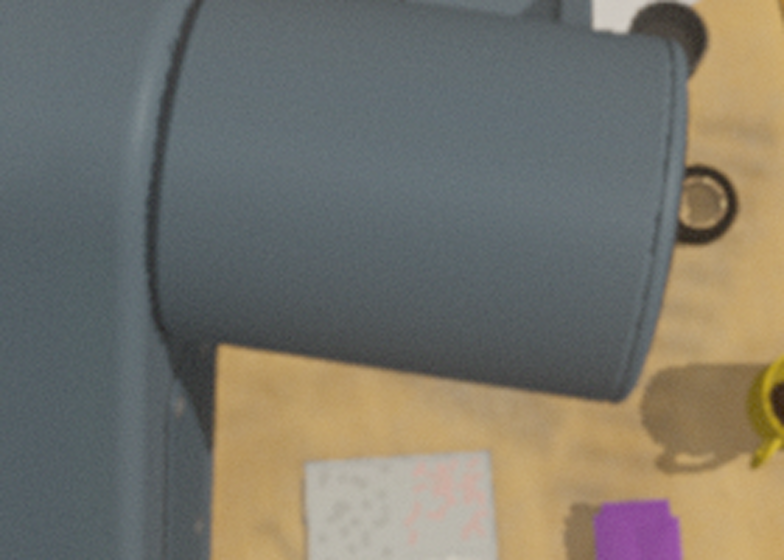

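Emit:
{"fn": "play_rows", "kwargs": {"rows": [[[0.002,0.007,0,0,0,0,0.02],[0.002,0.013,0,0,0,0,0.02],[0.002,0.019,0,0,0,0,0.02],[0.002,0.025,0,0,0,0,0.02],[0.002,0.031,0,0,0,0,0.02],[0.002,0.037,0,0,0,0,0.02],[0.002,0.043,0,0,0,0,0.02],[0.002,0.049,0,0,0,0,0.02],[0.002,0.055,0,0,0,0,0.02],[0.002,0.06,0,0,0,0,0.02],[0.002,0.065,0,0,0,0,0.02],[0.002,0.07,0,0,0,0,0.02]]]}}

```text
time_s: 10.65
position: [0.6335, -0.0211, 0.0095]
tcp_rot: [[-0.0, 0.144, 0.99], [-0.0, 0.99, -0.144], [-1.0, -0.0, -0.0]]
force: [0.2, -2.4, 0.7]
opening: 0.229
```

Run:
```python
from h import *
s=read_state();p=s["position"];print(p,s["force"],"s:",p[0]*.9895-p[1]*.1443,p[0]*.1443+p[1]*.9895)
c=capture("side");im=c["pixels"][150:290,260:470,::-1];cv2.imwrite("pics/s8.png",cv2.resize(im,None,fx=3.8,fy=3.8,interpolation=cv2.INTER_CUBIC))
```

```text
[ 0.6335375  -0.02109537  0.00950604] [ 0.16053209 -2.36181741  0.7179779 ] s: 0.6299294167284869 0.07054559202844807
```

View pics/s8.png

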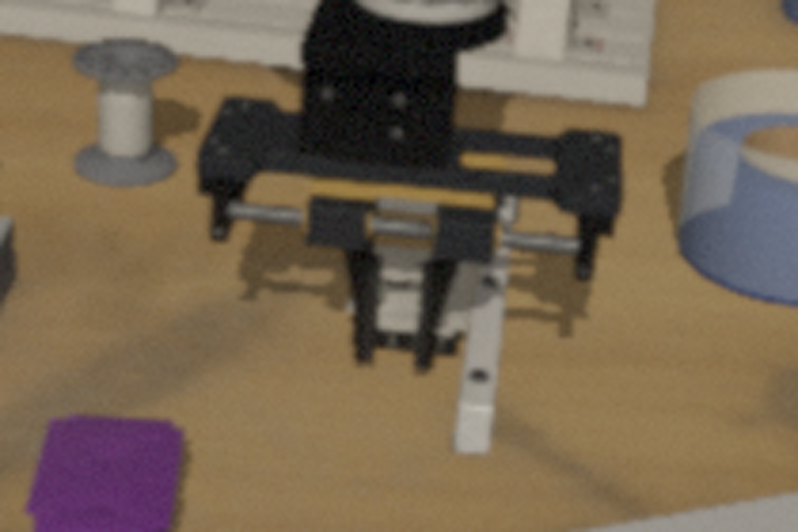

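Going well; on to the end stop, slowing down.

Emit:
{"fn": "play_rows", "kwargs": {"rows": [[[0,0.007,0,0,0,0,0.02],[0,0.014,0,0,0,0,0.02],[0,0.021,0,0,0,0,0.02],[0,0.028,0,0,0,0,0.02],[0,0.035,0,0,0,0,0.02],[0,0.042,0,0,0,0,0.02],[0,0.049,0,0,0,0,0.02],[0,0.056,0,0,0,0,0.02],[0,0.062,0,0,0,0,0.02],[0,0.066,0,0,0,0,0.02],[0,0.068,0,0,0,0,0.02],[0,0.068,0,0,0,0,0.02]]]}}

```text
time_s: 11.9
position: [0.6434, 0.0462, 0.0095]
tcp_rot: [[-0.0, 0.144, 0.99], [0.0, 0.99, -0.144], [-1.0, 0.0, -0.0]]
force: [0.4, -0.2, 0.3]
opening: 0.228
```

Run:
```python
from h import *
s=read_state();p=s["position"];print(p,s["force"],"s:",p[0]*.9895-p[1]*.1443,p[0]*.1443+p[1]*.9895)
c=capture("side");im=c["pixels"][150:290,260:470,::-1];cv2.imwrite("pics/s9.png",cv2.resize(im,None,fx=3.8,fy=3.8,interpolation=cv2.INTER_CUBIC))
```

```text
[0.64335024 0.04620531 0.00951562] [ 0.42785484 -0.20533761  0.34562316] s: 0.6299276388443487 0.13855559459857075
```

View pics/s9.png

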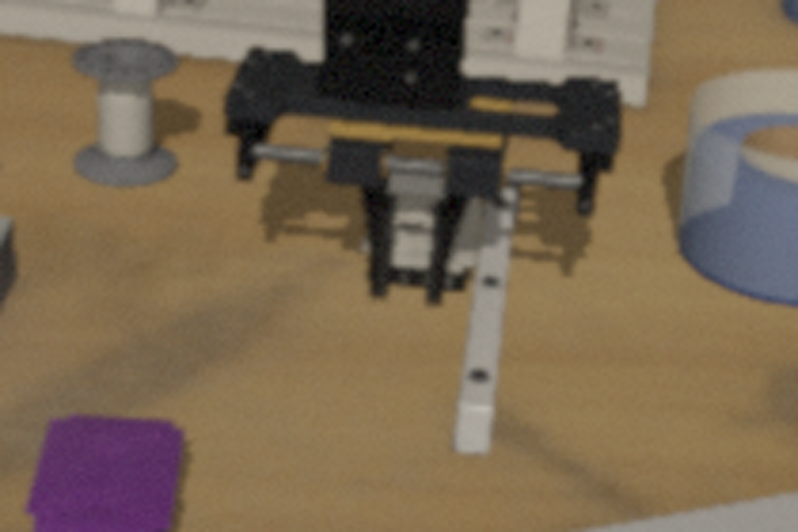

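Emit:
{"fn": "play_rows", "kwargs": {"rows": [[[0,0.001,0,0,0,0,0.02],[0,0.002,0,0,0,0,0.02],[0,0.003,0,0,0,0,0.02],[0,0.004,0,0,0,0,0.02],[0,0.005,0,0,0,0,0.02],[0,0.005,0,0,0,0,0.02]]]}}

```text
time_s: 12.55
position: [0.6441, 0.0509, 0.0096]
tcp_rot: [[0.0, 0.144, 0.99], [0.0, 0.99, -0.144], [-1.0, 0.0, 0.0]]
force: [-0.1, 0.2, -1.0]
opening: 0.235
```

Emit:
{"fn": "play_rows", "kwargs": {"rows": [[[0,0.001,0,0,0,0,0.02],[0,0.002,0,0,0,0,0.02],[0,0.003,0,0,0,0,0.02],[0,0.003,0,0,0,0,0.02]]]}}

```text
time_s: 12.95
position: [0.6445, 0.0539, 0.0096]
tcp_rot: [[0.0, 0.144, 0.99], [0.0, 0.99, -0.144], [-1.0, 0.0, 0.0]]
force: [-0.8, -0.4, -0.0]
opening: 0.23
```

Emit:
{"fn": "play_rows", "kwargs": {"rows": [[[0,0.001,0,0,0,0,0.02],[0,0.002,0,0,0,0,0.02],[0,0.002,0,0,0,0,0.02]]]}}

```text
time_s: 13.25
position: [0.6448, 0.0559, 0.0095]
tcp_rot: [[0.0, 0.144, 0.99], [0.0, 0.99, -0.144], [-1.0, 0.0, 0.0]]
force: [0.1, -0.9, -0.2]
opening: 0.227
```

Run:
```python
from h import *
s=read_state();p=s["position"];print(p,s["force"],"s:",p[0]*.9895-p[1]*.1443,p[0]*.1443+p[1]*.9895)
c=capture("side");im=c["pixels"][160:260,310:430,::-1];cv2.imwrite("pics/s10.png",cv2.resize(im,None,fx=6,fy=6,interpolation=cv2.INTER_CUBIC))
```

```text
[0.64481207 0.05585305 0.00953718] [ 0.09081717 -0.8953908  -0.19134583] s: 0.6299819433947217 0.14831297824505385
```

View pics/s10.png

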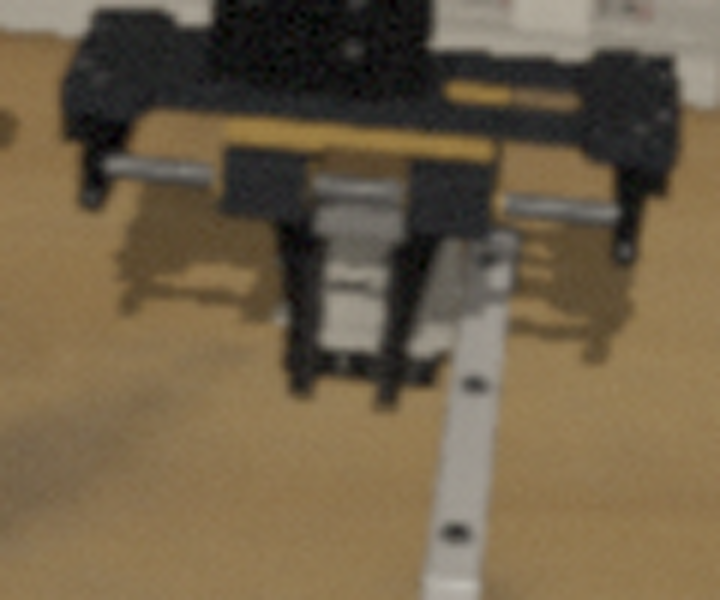

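Emit:
{"fn": "play_rows", "kwargs": {"rows": [[[0,0.001,0,0,0,0,0.02],[0,0.002,0,0,0,0,0.02],[0,0.002,0,0,0,0,0.02]]]}}

```text
time_s: 13.6
position: [0.6449, 0.0569, 0.0095]
tcp_rot: [[-0.001, 0.144, 0.99], [-0.001, 0.99, -0.144], [-1.0, -0.001, -0.0]]
force: [-0.6, -4.3, 0.5]
opening: 0.226
```

Emit:
{"fn": "play_rows", "kwargs": {"rows": [[[0,0.001,0,0,0,0,0.02],[0,0.001,0,0,0,0,0.02]]]}}

```text
time_s: 13.8
position: [0.645, 0.0571, 0.0095]
tcp_rot: [[-0.001, 0.144, 0.99], [-0.002, 0.99, -0.144], [-1.0, -0.002, -0.0]]
force: [-0.9, -6.9, 1.0]
opening: 0.228
```

Emit:
{"fn": "play_rows", "kwargs": {"rows": [[[0,-0.01,0,0,0,0,0.02],[0,-0.03,0,0,0,0,0.02],[-0.04,-0.04,0,0,0,0,0.02],[-0.09,-0.04,0,0,0,0,0.02],[-0.14,-0.06,-0.01,0,0,0,0.02],[-0.19,-0.1,-0.02,0,0,0,0.02],[-0.23,-0.14,-0.04,0,0,0,0.02],[-0.25,-0.18,-0.07,0,0,0,0.02],[-0.25,-0.22,-0.1,0,0,0,0.02],[-0.25,-0.26,-0.13,0,0,0,0.02],[-0.25,-0.3,-0.16,0,0,0,0.02],[-0.25,-0.34,-0.18,0,0,0,0.02]]]}}

```text
time_s: 15.0
position: [0.4307, -0.2344, 0.2599]
tcp_rot: [[0.002, 0.144, 0.99], [0.001, 0.99, -0.144], [-1.0, 0.001, 0.002]]
force: [-0.5, -0.7, 0.1]
opening: 0.232
```

Emit:
{"fn": "play_rows", "kwargs": {"rows": [[[0,-0.04,-0.02,0,0,0,0.02],[0,-0.08,-0.03,0,0,0,0.02],[0,-0.12,-0.04,0,0,0,0.02],[0,-0.14,-0.04,0,0,0,0.02],[0,-0.14,-0.04,0,0,0,0.02]]]}}

```text
time_s: 15.5
position: [0.3724, -0.3696, 0.2594]
tcp_rot: [[0.002, 0.148, 0.989], [-0.001, 0.989, -0.148], [-1.0, -0.001, 0.002]]
force: [0.4, 0.8, 0.5]
opening: 0.23
```

Run:
```python
from h import *
s=read_state();p=s["position"];print(s["time_s"],p,s["force"])
c=capture("side");im=c["pixels"][160:280,310:430,::-1];cv2.imwrite("pics/s11.png",cv2.resize(im,None,fx=5,fy=5,interpolation=cv2.INTER_CUBIC))
c=capture("top");save(c,"pics/top11.png");im=c["pixels"][150:250,180:350,::-1];cv2.imwrite("pics/t11.png",cv2.resize(im,None,fx=4.5,fy=4.5,interpolation=cv2.INTER_CUBIC))
```

```text
15.5 [ 0.37238014 -0.36960136  0.2594057 ] [0.4081087  0.81352124 0.52977322]
```

View pics/s11.png

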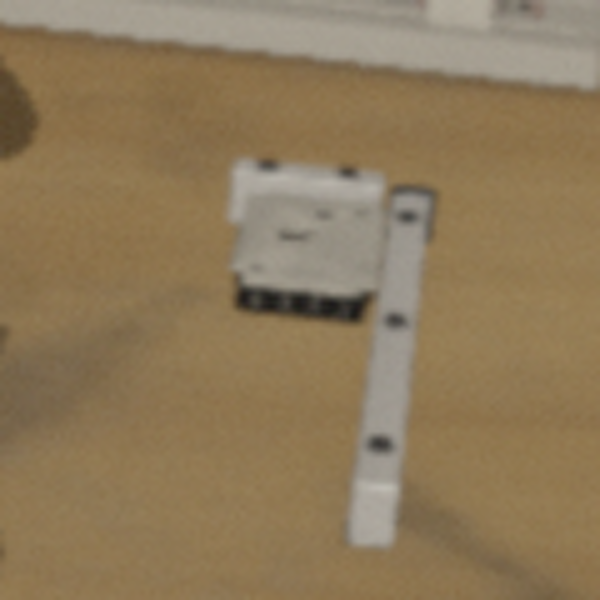

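View pics/t11.png

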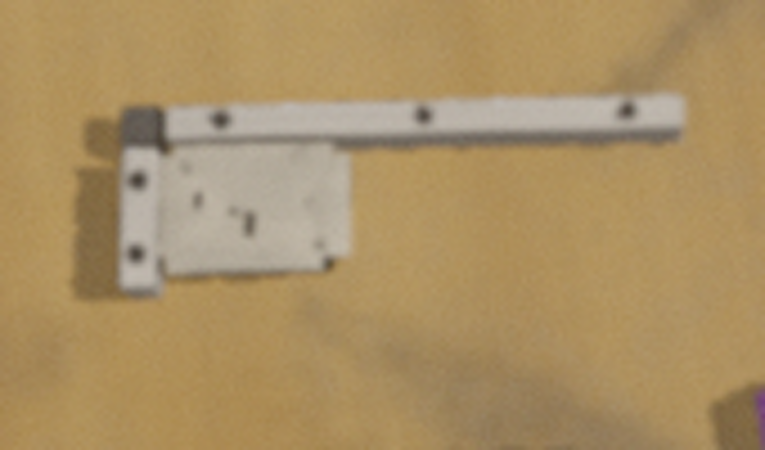

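View pics/top11.png

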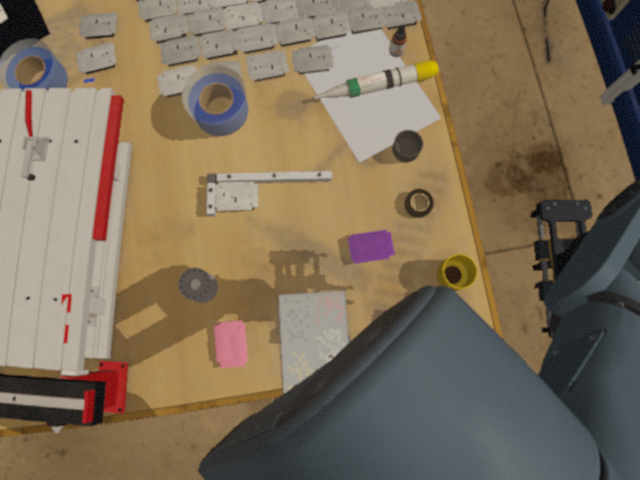

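Run:
```python
from h import *
c=capture("top")
C=lambda u,v:((u+.5)/4.5+180-.5,(v+.5)/4.5+150-.5)
S=lambda w:np.c_[w[:,0]*.9895-w[:,1]*.1443,w[:,0]*.1443+w[:,1]*.9895].round(4)
print("module long side near",S(ray2w(c,[C(168,275),C(322,269)],.018)))
print("module outer short end",S(ray2w(c,[C(351,155),C(349,256)],.018)))
print("rail outer top edge(-16mm=inner)",S(ray2w(c,[C(170,106),C(680,95)],.026)), "short outer",S(ray2w(c,[C(121,150),C(119,290)],.026)))
print("rail inner top",S(ray2w(c,[C(380,137),C(680,131)],.026)),"short inner top",S(ray2w(c,[C(161,285),C(161,292)],.026)))
```

```text
module long side near [[0.6003 0.2424]
 [0.6011 0.1713]]
module outer short end [[0.6553 0.158 ]
 [0.607  0.1589]]
rail outer top edge(-16mm=inner) [[0.679  0.2413]
 [0.6776 0.0049]] short outer [[0.6584 0.2638]
 [0.5918 0.2633]]
rail inner top [[0.6611 0.1436]
 [0.6602 0.0054]] short inner top [[0.5936 0.244 ]
 [0.5904 0.2439]]
```

```bash
python3 -c "
from rig import *
print(hand_in())"
```

```text
the job is handed in; nothing more can be done
None
```

The silver module is seated in the corner of the squaring stop, and I handed the job in at about 15.6 s of the 67 s allowed; no verdict was reported. I pushed it against the long rail with two spread fingers, contact showing at about 5 N. Then I pushed it by its short end along the rail to the end stop, contact at about 7 N, and moved the arm clear.

**Last checks, top camera after clearing:**

| Check | Measured | Limit |
|---|---|---|
| Module x in the stop frame | about -0.030 m | -0.0345 to -0.026 m |
| Module y in the stop frame | -0.041 to -0.045 m | -0.0485 to -0.040 m |
| Angle to the rail | about 1 degree or less | 3.4 degrees |

- **Other things:** the tape, pot and spool look unmoved by eye in the last top picture. I did not measure them again.
- **Disagreements:** the two cameras differ by 2 to 5 mm on the absolute position of the rail and module. The stop's corner also comes out 3 to 4 mm apart depending on which edge I use, which is why y is a range. I relied on the contact forces to tell when the module was seated.

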